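# Lock the second channel clamp of an anemometer arm

## Task

The anemometer arm on the strut channel is held by only one clamp: fit the second. Take the orange-winged clamp from the wooden rack, drop its hammer head through the arm's free window into the channel slot (feel for the slot, do not force it), press the wing down against its spring but not solid, turn it a quarter turn clockwise seen from above, and ease it up before you let go, so that it stays locked with its wing across the slot like the first one. Leave everything else where it lies.

Things in the scene. Friction and masses are not known exactly. Their poses are not given: they have to be found in the camera images.
- test_stand: Fixed grey base plate 130x280x8 mm with low U brackets holding a 41x41 mm steel strut channel, 300 mm long, slot up. Origin: centre of the plate's underside; y along the channel and slot, x across, z up. A flat aluminium arm 50x310x5 mm lies fast on the channel; it has two windows 24 (x) x 46 (y) mm, one free (point window). A spindle bearing 52 mm high stands at the arm's -y end.
- window (a point): Nominal centre of the free window at the arm's top face: 30 mm to +y of the stand's origin, 66 mm above it. The channel sits in slotted holes: window and slot truly stand up to 5 mm off across the slot (x, either way) and up to 6 mm higher or lower, new each time, exact along the slot. This is not measured: feel for it. The channel does not give when pushed.
- slot (a point): Nominal centre of the channel slot under the free window at the lips' lower edge, 12.5 mm below the arm's top (same hidden offsets as the window). The slot is 22 mm wide between two lips 2.5 mm thick, 7.5 mm deep from the channel's top, 5 mm below the arm's top. Inside, the channel is 36 mm wide and its floor is 43.5 mm below the arm's top.
- first_clamp (a point): Nominal centre of the second window, 120 mm to -y of the free one, at the arm's top. It carries the first clamp, locked, its orange wing across the slot, top 48 mm above the arm: how the other should look in the end. Fixed.
- clamp: Orange-winged spring clamp to be fitted, 66 mm tall, about 0.19 kg, hanging upright in a rack pocket. Origin: centre of the head's underside; z up along the 10 mm stem, x along head and wing (a half turn makes no difference). Steel head 34 (x) x 19 (y) mm, z 0-6, bottom edges stepped 1.5 mm; boss 15x19 mm, z 6-9; square washer plate 44x44x4 mm, underside at z 14.5 when free, its cup up to z 26.5.
- clamp_wing (a point): Where to grip the clamp: middle of its orange wing, 51 mm above the clamp's origin. The wing is 44 mm long (clamp x), 14 mm thick (clamp y, grip across it) and spans z 36-66 of the clamp. Keep fingertips above z 39: the cup rises up to 10 mm when pressed. Let go after turning, it rises 3 mm: the boss slips between the lips, bars turning back, and the spring (9 N) holds the arm down.
- clamp_plate (a joint): How far the washer plate is pushed up the stem, m: 0 free, 0.004 locked. Spring 4 N at 0 plus 1.3 N per mm, solid at 0.010 (17 N). In the slot, plate on the arm, press the wing 7 to 9 mm further (13 to 16 N): the boss clears the lips and it turns, only clockwise from above, to a stop on the channel walls 90 to 97 degrees on. More than 35 N between clamp and channel or arm is too much.
- rack: Fixed wooden rack 190x100x40 mm; origin: centre of its underside, x along its length. Two pockets 40x30 mm, 24 mm deep, 42 mm to +x and -x of the centre: the orange clamp hangs in one, the black in the other, in either order, plates on the rack's top, wings along the rack's x within 0.12 rad, clamp origins 25.5 mm above the shelf.
- black_clamp: A similar clamp with a black wing and a wider head for another channel; not needed. Same heights and origin as the orange one. Leave in the rack.
- wind_cup: Copper wind cup, dome 75 mm wide and 34 mm high, mouth down, with a short stub; bystander.
- solar_tile: White plastic solar tile 90 x 120 x 8 mm with dark cells; bystander.
- spanner: Steel spanner 190 mm long with rubber grip; bystander.
- grease_tin: Small can, 60 mm wide, 50 mm high; bystander.
Not all that is in view belongs to the job. What is shaped like the clamp but blue is not meant.

How it is judged:
By the outcome, as a careful person would: the job done as asked, in the order asked, and still so for the second after the job is handed in, with the robot touching nothing.
It also fails if it takes over 64 s, if anything falls off the work surface, if the arm or the gripper's body presses on something with over 40 N, if the wrist force passes 120 N, or if a joint passes its speed limit or range.

## Robot

A 6-joint arm with a two-finger parallel gripper is mounted at the origin on the work surface. World frame = base frame: x ahead of the robot, y to its left, z up, the work surface at z = 0. Lengths are in m, angles in degrees, forces in N, time in s.
With the tool pointing down it reaches from about 0.4 to 0.825 m from the base axis. Payload 7 kg.
Tool frame: the origin (TCP) lies midway between the tips of the shut fingers; the grasp point (between the pads) lies 19 mm behind it; z points along the fingers, y is the line along which they close (so a half turn about z gives the same grasp; the last joint's range is limited). The gripper opens to 88 mm and grips with 3 to 60 N. Pads are 19 mm wide; open, the fingers measure 130 mm over their backs; the gripper's body (78 mm by 193 mm) begins 47 mm behind the grasp point.
Start: joints at [16.507, 20.546, 0.682, 0, -70.136, -16.507], TCP at [0.675, -0, 0.227] pointing down, gripper open.
Joint ranges: [-176.03, 176.03], [-82.01, 121.73], [-58.28, 71.71], [-173.87, 95.51], [-174.79, -0.11], [-173.66, 173.66]. Speed limits (degrees/s): [136.94, 136.94, 172.46, 180, 180, 180].

## Interface

Orientations are given as [roll, pitch, yaw] about the fixed x, y, z axes, in that order (R = Rz(yaw) Ry(pitch) Rx(roll)).
In Python, from plant import ctrl gives the robot as it stands. The module is installed in compiled form; this text tells all that it offers.
- The arm moves only by the tool send_rows, never from a script. Its argument "plan" is a list that holds one entry, the list of rows, each a list of 6 numbers: the shift along the tool's x, y, z in shares of 600 mm (1.0 is 600 mm), then the turn, a rotation vector about the tool's x, y, z in a scale on which 1.0 is 60 degrees. A call has 1 to 8 rows; each row is the pose to reach, as a shift and turn from the pose commanded when the call began, along the tool's axes at that moment; what a row does not reach only later rows make up. A row lasts 1/12 s, in which the tool goes at most 41.7 mm and 7.16 degrees, less where a joint would pass 70% of its speed; a pose out of reach is approached as far as the arm can. A shift or turn number past 1, either way, is cut back to 1. A call with a gripper value outside its range is refused whole. "fingers" is the opening, from 0 (shut) to 1 (fully open), set as the call begins (left out, the last holds). The fingers move at their own pace and stop on an object; the grip force is fixed at half the most. Time passes only in rows, so rows that repeat a pose let the fingers close. It gives the time, the measured TCP pose, the force, the opening and the grip force at its end, in the units of the state.
- ctrl.get_obs(): the state, without advancing time (a new reading comes with each control period).
- ctrl.snapshot(name): name is "scene" or "side" or "wrist"; returns a dict with "img" (384x512x3 uint8, red, green, blue), "K" (3x3 intrinsics, pixels), "pose" (4x4, takes a point from camera to world coordinates). Camera axes: x right, y down, z forward; pixel columns grow to the right and rows downward; lengths in m; the calibration is good to about 2 mm. A picture is of the moment at which its call begins. There is no depth.
- ctrl.close_job(): hands the job in; it is judged then, once.
The state is a dict: "clock": time; "joint_pos": joint angles; "qvel": joint speeds; "tau": joint torques, N m; "tool_pos": TCP position; "orientation": TCP orientation; "force": force on the tool from outside, world axes, zero at the start; "moment": the same for the moment, N m; "opening": finger opening in m; "gripper_force": force on a finger pad.
Only numpy, scipy, OpenCV 4.12 (cv2) and the standard library are available. Lean on these libraries where they do the work, as an engineer would, in place of code of your own. Each camera call takes 0.05 s, during which the arm holds its last target. There are 200 camera calls.

## Working session

There is one attempt and no reset: what is moved stays moved. The work goes in short steps, Python scripts to look and compute and a tool call to move; the robot and the scene stay as the last step left them, time stands still between calls to the robot, and variables do not carry over. Pictures are saved under pics/ and viewed, at most 10 in all, crops included, and the job is handed in when it is done.

Besides the shell and the picture viewer there is one more tool, called after "Call:" as a command line: name --argument value ..., lists and objects as JSON in quotes. send_rows: Moves the arm, as the interface text tells. Its arguments: {"type":"object","properties":{"plan":{"type":"array","items":{"type":"array","items":{"type":"array","items":{"type":"number"}}}},"fingers":{"type":"number"}},"required":["plan"]}

```bash
mkdir -p pics; cat > h.py <<'E'
import numpy as np,cv2
from plant import ctrl
def ray(s,u,v,z):
    K,P=np.array(s["K"]),np.array(s["pose"])
    d=P[:3,:3]@np.linalg.solve(K,[u,v,1.]); o=P[:3,3]
    return o+d*(z-o[2])/d[2]
def proj(s,p):
    K,P=np.array(s["K"]),np.array(s["pose"])
    c=K@(P[:3,:3].T@(np.array(p)-P[:3,3])); return c[:2]/c[2]
def save(s,n): cv2.imwrite(n,s["img"][:,:,::-1])
E
python3 - <<'E'
from h import *
import pickle
d={}
for n in ("scene","side"):
    d[n]=ctrl.snapshot(n); print(n,np.array(d[n]["pose"]).round(3).tolist())
pickle.dump(d,open("s0.pkl","wb"))
im=np.vstack([d["scene"]["img"],d["side"]["img"]])
save(d["scene"],"pics/a.png");save(d["side"],"pics/b.png")
print(ctrl.get_obs())
E
```

```text
scene [[-0.889, 0.251, -0.383, 0.966], [0.457, 0.454, -0.765, 0.848], [-0.019, -0.855, -0.518, 0.651], [0.0, 0.0, 0.0, 1.0]]
side [[-0.803, -0.436, 0.406, -0.116], [-0.595, 0.609, -0.524, 0.824], [-0.019, -0.662, -0.749, 1.251], [0.0, 0.0, 0.0, 1.0]]
{'clock': 0.1, 'joint_pos': array([ 1.65070732e+01,  2.05873639e+01,  6.40540574e-01, -1.72317071e-02,
       -7.01350999e+01, -1.65057650e+01]), 'qvel': array([ 0.01211341, -0.05901438,  0.10375645,  0.10216637,  0.00525538,
        0.05094779]), 'tau': array([-1.42273191e-03, -5.84165347e+01,  2.93752134e+01,  7.01551259e+00,
        1.01412315e-02, -6.66964229e-05]), 'tool_pos': array([ 6.74581537e-01, -2.26389139e-05,  2.25729115e-01]), 'orientation': array([ 1.79916850e+02, -7.74513256e-03, -9.00045531e+01]), 'force': array([-0.4319725 , -0.7595691 ,  0.63717041]), 'moment': array([-0.02166039,  0.02426051, -0.01723421]), 'gripper_force': 0.0, 'opening': 0.08745062863911106}
```

View pics/a.png

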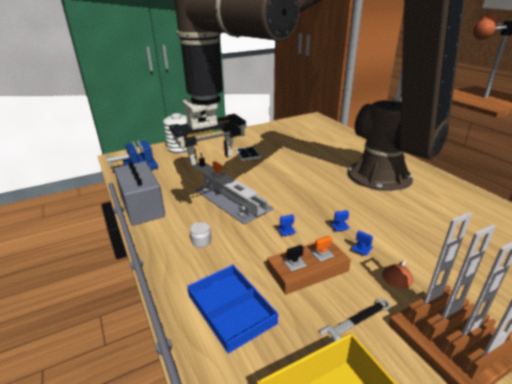

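View pics/b.png

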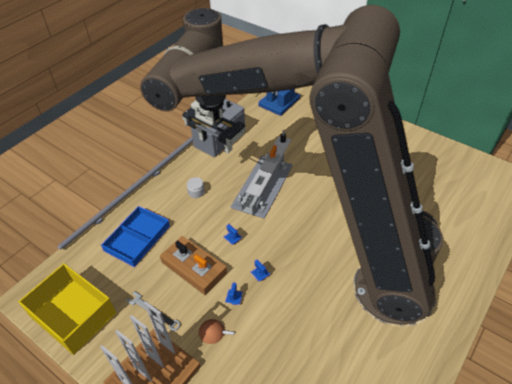

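The scene view shows the rack at about (308,265), with the orange clamp at (323,243) and the black one at (295,255). The stand is at (233,193). In the side view, the orange wing is at (201,261), the free window at about (262,180), the first clamp at (272,152) and the stand's near end at (255,205).

```bash
python3 - <<'E'
from h import *
import pickle
d=pickle.load(open("s0.pkl","rb"))
for n,u,v,z in [("scene",323,243,.085),("side",201,261,.085),("scene",295,255,.085),("side",181,246,.085),("side",262,180,.066),("side",272,152,.11),("scene",217,168,.11),("side",283,137,.118),("scene",202,161,.118)]:
    print(n,u,v,ray(d[n],u,v,z).round(3))
# zooms
c=cv2.resize(d["side"]["img"][120:300,150:310],None,fx=3.3,fy=3.3,interpolation=cv2.INTER_CUBIC)
cv2.imwrite("pics/c.png",c[:,:,::-1])
w=ctrl.snapshot("wrist");save(w,"pics/w.png")
o=ctrl.get_obs()
T=np.array(w["pose"]);print(T.round(3))
E
```

```text
scene 323 243 [0.506 0.312 0.085]
side 201 261 [0.491 0.304 0.085]
scene 295 255 [0.592 0.316 0.085]
side 181 246 [0.576 0.299 0.085]
side 262 180 [ 0.548 -0.083  0.066]
side 272 152 [ 0.575 -0.181  0.11 ]
scene 217 168 [ 0.6   -0.158  0.11 ]
side 283 137 [ 0.583 -0.262  0.118]
scene 202 161 [ 0.631 -0.219  0.118]
[[-1.     0.    -0.002  0.674]
 [-0.     0.968  0.251 -0.068]
 [ 0.002  0.251 -0.968  0.385]
 [ 0.     0.     0.     1.   ]]
```

View pics/c.png

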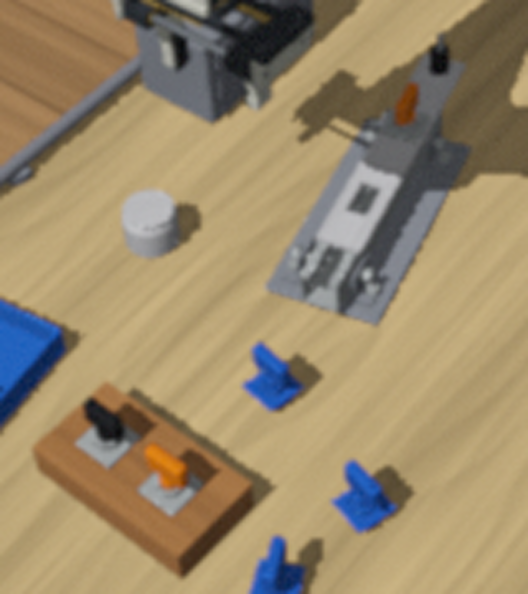

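View pics/w.png

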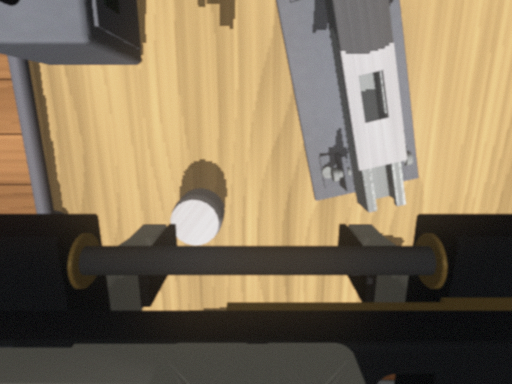

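The zoom shows the rack, with orange at its robot-near end, and the stand with its free window at about (363,198). In the wrist view the free window has corners at (360,76), (383,72), (388,116) and (365,121), and the plate's near edge runs from (317,198) to (418,178).

```bash
python3 - <<'E'
from h import *
w=ctrl.snapshot("wrist")
q=[(360,76),(383,72),(388,116),(365,121)]
P=np.array([ray(w,u,v,.066) for u,v in q]);print(P.round(4),P.mean(0).round(4))
for z,l in [(.008,[(317,198),(418,178),(280,0),(400,0)]),(.066,[(357,168),(407,160),(342,55),(391,43)])]:
    for u,v in l: print(z,u,v,ray(w,u,v,z).round(4))
E
```

```text
[[ 0.5745 -0.1021  0.066 ]
 [ 0.5527 -0.1057  0.066 ]
 [ 0.5436 -0.0647  0.066 ]
 [ 0.566  -0.0599  0.066 ]] [ 0.5592 -0.0831  0.066 ]
0.008 317 198 [0.5983 0.0356 0.008 ]
0.008 418 178 [0.4749 0.0101 0.008 ]
0.008 280 0 [ 0.6489 -0.1852  0.008 ]
0.008 400 0 [ 0.5197 -0.1853  0.008 ]
0.066 357 168 [ 0.5702 -0.0125  0.066 ]
0.066 407 160 [ 0.5194 -0.0208  0.066 ]
0.066 342 55 [ 0.5932 -0.1208  0.066 ]
0.066 391 43 [ 0.5478 -0.1313  0.066 ]
```

Both estimates agree: stand yaw about 12.7° and window near (0.559, -0.083). Next I move to a standoff beside the orange clamp, turning +90°.

The manual's scale: shifts go in shares of 600 mm and turns go in shares of 60 degrees. Converting my numbers, -30 cm / 60 = -0.5, -27 cm / 60 = -0.45, -56 degrees / 60 = -0.9333.

Call:
send_rows --plan '[[[-0.0667,0.05,0,0,0,-0.1167],[-0.1333,0.1,0,0,0,-0.2333],[-0.2,0.1583,0,0,0,-0.35],[-0.2667,0.2167,0,0,0,-0.4667],[-0.3333,0.2717,0,0,0,-0.5833],[-0.4,0.3267,0,0,0,-0.7],[-0.45,0.3667,0,0,0,-0.8167],[-0.5,0.4083,0,0,0,-0.9333]]]' --fingers 0.6

```text
clock: 0.87
tool_pos: [0.4628, 0.2594, 0.2267]
orientation: [-180.0, -0.0, -33.7]
force: [1.0, 0.7, 0.2]
opening: 0.0531
gripper_force: 0.0
```

Converted, -34 degrees / 60 = -0.5667.

Call:
send_rows --plan '[[[0,0,0,0,0,-0.1167],[0,0,0,0,0,-0.2333],[0,0,0,0,0,-0.35],[0,0,0,0,0,-0.4667],[0,0,0,0,0,-0.5667],[0,0,0,0,0,-0.5667],[0,0,0,0,0,-0.5667]]]'

```text
clock: 1.45
tool_pos: [0.4643, 0.2582, 0.2265]
orientation: [180.0, 0.0, -0.2]
force: [-0.1, -0.6, -0.6]
opening: 0.0522
gripper_force: 0.0
```

```bash
python3 - <<'E'
from h import *
w=ctrl.snapshot("wrist");save(w,"pics/w2.png")
o=ctrl.get_obs();print(o["tool_pos"],o["orientation"],o["joint_pos"].round(1),o["clock"]);print(np.array(w["pose"]).round(3))
hsv=cv2.cvtColor(w["img"],cv2.COLOR_RGB2HSV)
m=cv2.inRange(hsv,(8,200,150),(18,255,255))
n,l,st,c=cv2.connectedComponentsWithStats(m)
for i in range(1,n):
    if st[i,4]>60:
        r=cv2.minAreaRect(np.argwhere(l==i)[:,::-1].astype(np.float32));print(st[i],c[i],r)
E
```

```text
[0.46436756 0.25818036 0.22652176] [ 1.79997388e+02  5.97320578e-03 -2.21113032e-01] [ 50.2   7.  -17.4  -0.  -65.6  39.5] 1.5
[[-0.003 -0.968 -0.251  0.531]
 [-1.     0.003  0.001  0.257]
 [-0.     0.251 -0.968  0.385]
 [ 0.     0.     0.     1.   ]]
```

View pics/w2.png

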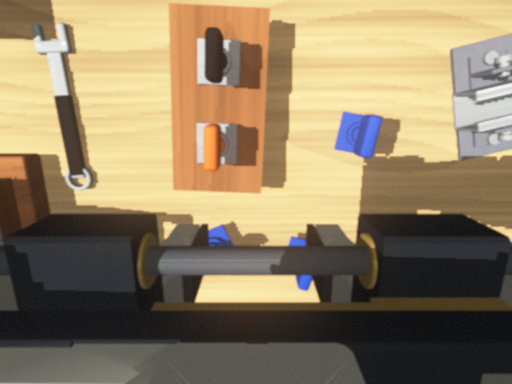

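The view shows the orange wing at about (212,147) with its plate at (216,144), the black one at (214,55), and the spanner, stand and blue decoys around them.

```bash
python3 - <<'E'
from h import *
w=ctrl.snapshot("wrist")
im=w["img"]
c=cv2.resize(im[110:185,180:255],None,fx=8,fy=8,interpolation=cv2.INTER_CUBIC)
cv2.imwrite("pics/w3.png",c[:,:,::-1])
hsv=cv2.cvtColor(im,cv2.COLOR_RGB2HSV)
print(hsv[145,204:222].tolist())
for z in (.0915,.0615):
  for p in [(212,124),(212,150)]: print(z,p,ray(w,*p,z).round(4))
for p in [(197,125),(197,164),(239,125),(239,165)]: print(p,ray(w,*p,.044).round(4))
E
```

```text
[[13, 136, 251], [16, 166, 254], [17, 169, 254], [16, 171, 254], [16, 170, 254], [15, 170, 253], [15, 176, 253], [15, 178, 252], [14, 181, 251], [13, 182, 249], [12, 185, 242], [11, 190, 224], [10, 191, 186], [10, 179, 154], [10, 181, 127], [11, 176, 116], [10, 179, 128], [10, 183, 149]]
0.0915 (212, 124) [0.521  0.2989 0.0915]
0.0915 (212, 150) [0.4972 0.2998 0.0915]
0.0615 (212, 124) [0.52   0.3031 0.0615]
0.0615 (212, 150) [0.4937 0.3042 0.0615]
(197, 125) [0.5184 0.3217 0.044 ]
(197, 164) [0.4763 0.3239 0.044 ]
(239, 125) [0.5183 0.2767 0.044 ]
(239, 165) [0.4751 0.2775 0.044 ]
```

View pics/w3.png

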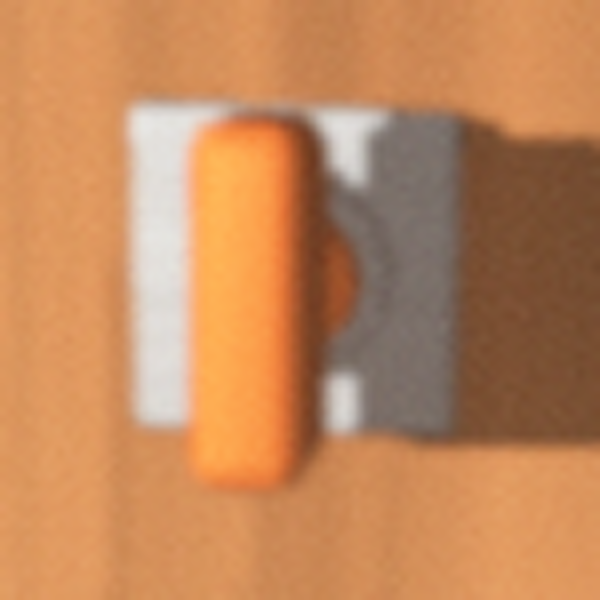

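Clamp at (0.499, 0.301), yaw about -2°, and the wing and plate estimates agree to 1 mm. I'll descend to TCP z = 0.067.

Converted, 15.9 cm / 60 = 0.265, 1.8 cm / 60 = 0.03, 1.8 degrees / 60 = 0.03.

Call:
send_rows --plan '[[[0.03,-0.035,0.0333,0,0,0.03],[0.0583,-0.0717,0.0833,0,0,0.03],[0.0583,-0.0717,0.1333,0,0,0.03],[0.0583,-0.0717,0.1833,0,0,0.03],[0.0583,-0.0717,0.225,0,0,0.03],[0.0583,-0.0717,0.255,0,0,0.03],[0.0583,-0.0717,0.265,0,0,0.03],[0.0583,-0.0717,0.265,0,0,0.03]]]'

```text
clock: 2.22
tool_pos: [0.4987, 0.3004, 0.0659]
orientation: [179.9, 0.1, -1.9]
force: [1.0, 0.2, 0.3]
opening: 0.0523
gripper_force: 0.0
```

Call:
send_rows --plan '[[[0,0,0,0,0,0],[0,0,0,0,0,0],[0,0,0,0,0,0],[0,0,0,0,0,0],[0,0,0,0,0,0],[0,0,0,0,0,0]]]' --fingers 0

```text
clock: 2.72
tool_pos: [0.4996, 0.3015, 0.0682]
orientation: [-180.0, -0.0, -1.8]
force: [-0.4, -0.4, 0.3]
opening: 0.018
gripper_force: 0.0
```

Call:
send_rows --plan '[[[0,0,0,0,0,0],[0,0,0,0,0,0],[0,0,0,0,0,0]]]'

```text
clock: 2.97
tool_pos: [0.4996, 0.3015, 0.0679]
orientation: [-180.0, -0.0, -1.8]
force: [-0.2, 0.3, 2.2]
opening: 0.0141
gripper_force: 30.0
```

Call:
send_rows --plan '[[[0,0,-0.0167,0,0,0],[0,0,-0.05,0,0,0],[0,0,-0.0917,0,0,0],[0,0,-0.1333,0,0,0],[0,0,-0.1667,0,0,0],[0,0,-0.2,0,0,0],[0,0,-0.2,0,0,0]]]'

```text
clock: 3.55
tool_pos: [0.5009, 0.3023, 0.1923]
orientation: [-179.8, -0.3, -1.8]
force: [0.5, 1.0, -1.4]
opening: 0.0138
gripper_force: 30.0
```

Converted, 28 cm / 60 = 0.4667, 1.8 cm / 60 = 0.03, 56 degrees / 60 = 0.9333.

Call:
send_rows --plan '[[[0.01,0.0583,0,0,0,0.1167],[0.02,0.1167,0,0,0,0.2333],[0.03,0.175,0,0,0,0.35],[0.04,0.2333,0,0,0,0.4667],[0.05,0.2917,0,0,0,0.5833],[0.06,0.35,0,0,0,0.7],[0.0717,0.4167,0,0,0,0.8167],[0.0833,0.4667,0,0,0,0.9333]]]'

```text
clock: 4.22
tool_pos: [0.5395, 0.0172, 0.1871]
orientation: [179.9, 0.0, -58.2]
force: [0.2, -0.0, -2.4]
opening: 0.0135
gripper_force: 30.0
```

Converted, 19.5 degrees / 60 = 0.325.

Call:
send_rows --plan '[[[0,0,0,0,0,0.1167],[0,0,0,0,0,0.2333],[0,0,0,0,0,0.325],[0,0,0,0,0,0.325],[0,0,0,0,0,0.325]]]'

```text
clock: 4.63
tool_pos: [0.5401, 0.0196, 0.1871]
orientation: [179.9, 0.0, -77.1]
force: [-0.7, 0.2, -3.0]
opening: 0.0138
gripper_force: 30.0
```

```bash
python3 - <<'E'
from h import *
w=ctrl.snapshot("wrist")
c=cv2.resize(w["img"][0:250,130:390],None,fx=2.3,fy=2.3,interpolation=cv2.INTER_CUBIC)
cv2.imwrite("pics/w4.png",c[:,:,::-1])
import pickle;pickle.dump(w,open("w4.pkl","wb"))
o=ctrl.get_obs();print(o["tool_pos"],o["orientation"],o["joint_pos"].round(1),o["force"],o["clock"])
E
```

```text
[0.54022237 0.01979728 0.18718376] [ 1.79948861e+02  7.44531848e-04 -7.70959647e+01] [ 22.9   9.7 -19.6  -0.  -60.8 -10. ] [ 0.80674878 -0.80907209 -1.93168315] 4.6833
```

View pics/w4.png

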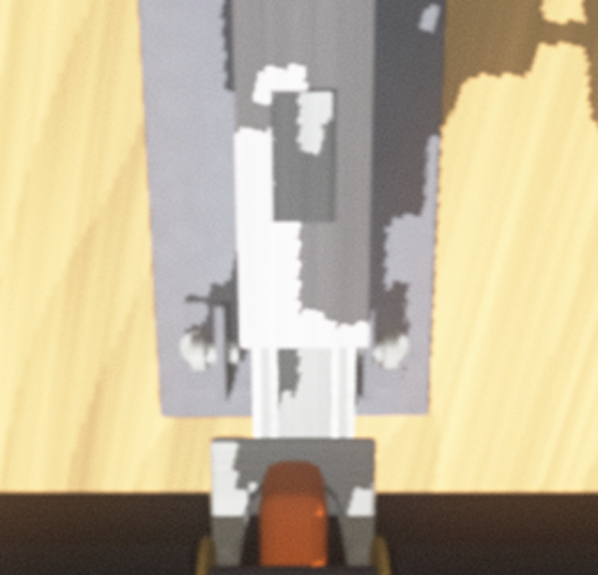

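The window's edges in the crop are cols 273–336 and rows 90–221, the arm's edges are cols 236 and 373, and the plate's near corners are (162,415) and (428,413). The clamp hangs straight in the gripper.

```bash
python3 - <<'E'
from h import *
import pickle
w=pickle.load(open("w4.pkl","rb"))
R=lambda u,v,z: ray(w,130+u/2.3,v/2.3,z)
y=np.radians(12.9);ex=np.array([np.cos(y),np.sin(y),0]);ey=np.array([-np.sin(y),np.cos(y),0])
f=lambda p:(np.array([p@ex,p@ey])*1e3).round(1)
print("tcp",f(ctrl.get_obs()["tool_pos"]))
for n,u,v,z in [("plL",162,415,.008),("plR",428,413,.008),("plLtop",140,0,.008),("plRtop",444,0,.008)]: print(n,f(R(u,v,z)))
for z in (.060,.066,.072):
  print(z,[f(R(*p,z)).tolist() for p in [(273,90),(336,90),(273,221),(336,221),(236,160),(373,160),(240,346),(371,346)]])
E
```

```text
tcp [ 531.  -101.3]
plL [592.4 -96.4]
plR [464.3 -97.3]
plLtop [ 593.5 -274.3]
plRtop [ 466.  -274.3]
0.06 [[536.8, -228.9], [513.8, -228.9], [537.1, -183.2], [513.1, -183.2], [550.8, -204.9], [499.6, -204.9], [550.6, -135.6], [498.5, -135.6]]
0.066 [[536.7, -227.6], [514.1, -227.6], [537.0, -182.9], [513.5, -182.9], [550.3, -204.2], [500.2, -204.2], [550.1, -136.4], [499.1, -136.3]]
0.072 [[536.5, -226.3], [514.5, -226.3], [536.8, -182.6], [513.8, -182.6], [549.9, -203.4], [500.9, -203.4], [549.7, -137.1], [499.8, -137.0]]
```

Call:
send_rows --plan '[[[0.05,0.0033,0.0167,0,0,0],[0.1,0.0067,0.0333,0,0,0],[0.15,0.0083,0.0583,0,0,0],[0.175,0.0083,0.0833,0,0,0],[0.175,0.0083,0.1,0,0,0],[0.175,0.0083,0.1117,0,0,0],[0.175,0.0083,0.1117,0,0,0],[0.175,0.0083,0.1117,0,0,0]]]'

```text
clock: 5.35
tool_pos: [0.5588, -0.083, 0.1206]
orientation: [180.0, -0.0, -77.2]
force: [1.5, 0.3, -2.1]
opening: 0.0135
gripper_force: 30.0
```

```bash
cat > st.py <<'E'
from h import *
y=np.radians(12.9);ex=np.array([np.cos(y),np.sin(y),0]);ey=np.array([-np.sin(y),np.cos(y),0])
o=ctrl.get_obs();p=o["tool_pos"];F=o["force"]
print("stand xyz mm",(np.array([p@ex,p@ey,p[2]])*1e3).round(1),"F stand",np.array([F@ex,F@ey,F[2]]).round(1),"rpy",o["orientation"].round(1),"M",o["moment"].round(2),o["clock"],"j6",o["joint_pos"][5].round(1))
E
python3 st.py
```

```text
stand xyz mm [ 526.1 -205.7  120.6] F stand [ 1.6 -0.  -2.1] rpy [180.   -0.  -77.2] M [-0.01 -0.04  0.03] 5.35 j6 1.4
```

Call:
send_rows --plan '[[[0,0,0.0033,0,0,0],[0,0,0.0067,0,0,0],[0,0,0.0092,0,0,0],[0,0,0.0092,0,0,0]]]'

```text
clock: 5.68
tool_pos: [0.5588, -0.0833, 0.1152]
orientation: [-180.0, 0.0, -77.3]
force: [-0.2, -0.2, -2.5]
opening: 0.0142
gripper_force: 30.0
```

Converted, 0.2 cm / 60 = 0.0033, 0.15 cm / 60 = 0.0025.

Call:
send_rows --plan '[[[0,0,0.0008,0,0,0],[0,0,0.0017,0,0,0],[0,0,0.0025,0,0,0],[0,0,0.0033,0,0,0],[0,0,0.0033,0,0,0]]]'

```text
clock: 6.1
tool_pos: [0.5588, -0.0837, 0.113]
orientation: [180.0, 0.0, -77.3]
force: [-1.3, 0.2, -2.2]
opening: 0.0142
gripper_force: 30.0
```

Converted, 0.2 cm / 60 = 0.0033, 0.15 cm / 60 = 0.0025.

Call:
send_rows --plan '[[[0,0,0.0008,0,0,0],[0,0,0.0017,0,0,0],[0,0,0.0025,0,0,0],[0,0,0.0033,0,0,0],[0,0,0.0033,0,0,0]]]'

```text
clock: 6.52
tool_pos: [0.5587, -0.0837, 0.1109]
orientation: [180.0, 0.0, -77.3]
force: [-1.2, 0.3, -1.8]
opening: 0.0139
gripper_force: 30.0
```

Converted, 0.2 cm / 60 = 0.0033, 0.15 cm / 60 = 0.0025.

Call:
send_rows --plan '[[[0,0,0.0008,0,0,0],[0,0,0.0017,0,0,0],[0,0,0.0025,0,0,0],[0,0,0.0033,0,0,0],[0,0,0.0033,0,0,0]]]'

```text
clock: 6.93
tool_pos: [0.5587, -0.0837, 0.1089]
orientation: [180.0, 0.0, -77.3]
force: [0.0, 0.4, -1.9]
opening: 0.0137
gripper_force: 30.0
```

Converted, 0.15 cm / 60 = 0.0025, 0.1 cm / 60 = 0.0017.

Call:
send_rows --plan '[[[0,0,0.0008,0,0,0],[0,0,0.0017,0,0,0],[0,0,0.0025,0,0,0],[0,0,0.0025,0,0,0]]]'

```text
clock: 7.27
tool_pos: [0.5587, -0.0837, 0.1074]
orientation: [180.0, 0.0, -77.3]
force: [-0.1, 0.1, -2.5]
opening: 0.014
gripper_force: 30.0
```

Converted, 0.15 cm / 60 = 0.0025, 0.1 cm / 60 = 0.0017.

Call:
send_rows --plan '[[[0,0,0.0008,0,0,0],[0,0,0.0017,0,0,0],[0,0,0.0025,0,0,0],[0,0,0.0025,0,0,0]]]'

```text
clock: 7.6
tool_pos: [0.5587, -0.0837, 0.1059]
orientation: [180.0, -0.0, -77.3]
force: [0.4, -0.5, -2.0]
opening: 0.0138
gripper_force: 30.0
```

Converted, 0.1 cm / 60 = 0.0017, 0.05 cm / 60 = 0.0008.

Call:
send_rows --plan '[[[0,0,0.0008,0,0,0],[0,0,0.0017,0,0,0],[0,0,0.0017,0,0,0]]]'

```text
clock: 7.85
tool_pos: [0.5587, -0.0837, 0.1049]
orientation: [180.0, 0.0, -77.3]
force: [0.3, 0.1, -3.3]
opening: 0.0136
gripper_force: 30.0
```

Converted, 0.1 cm / 60 = 0.0017, 0.05 cm / 60 = 0.0008.

Call:
send_rows --plan '[[[0,0,0.0008,0,0,0],[0,0,0.0017,0,0,0],[0,0,0.0017,0,0,0]]]'

```text
clock: 8.1
tool_pos: [0.5587, -0.0837, 0.104]
orientation: [180.0, 0.0, -77.3]
force: [-0.2, -0.1, -0.9]
opening: 0.0136
gripper_force: 30.0
```

Converted, 0.1 cm / 60 = 0.0017, 0.05 cm / 60 = 0.0008.

Call:
send_rows --plan '[[[0,0,0.0008,0,0,0],[0,0,0.0017,0,0,0],[0,0,0.0017,0,0,0]]]'

```text
clock: 8.35
tool_pos: [0.5587, -0.0837, 0.1029]
orientation: [180.0, 0.0, -77.3]
force: [-0.3, 0.7, -2.7]
opening: 0.0139
gripper_force: 30.0
```

Converted, 0.1 cm / 60 = 0.0017, 0.05 cm / 60 = 0.0008.

Call:
send_rows --plan '[[[0,0,0.0008,0,0,0],[0,0,0.0017,0,0,0],[0,0,0.0017,0,0,0]]]'

```text
clock: 8.6
tool_pos: [0.5587, -0.0837, 0.1019]
orientation: [180.0, 0.0, -77.3]
force: [-0.2, -0.4, -2.5]
opening: 0.0137
gripper_force: 30.0
```

Converted, 0.1 cm / 60 = 0.0017, 0.05 cm / 60 = 0.0008.

Call:
send_rows --plan '[[[0,0,0.0008,0,0,0],[0,0,0.0017,0,0,0],[0,0,0.0017,0,0,0]]]'

```text
clock: 8.85
tool_pos: [0.5588, -0.0837, 0.101]
orientation: [180.0, 0.0, -77.3]
force: [0.5, -1.0, -2.6]
opening: 0.0139
gripper_force: 30.0
```

Converted, 0.1 cm / 60 = 0.0017, 0.05 cm / 60 = 0.0008.

Call:
send_rows --plan '[[[0,0,0.0008,0,0,0],[0,0,0.0017,0,0,0],[0,0,0.0017,0,0,0]]]'

```text
clock: 9.1
tool_pos: [0.5587, -0.0837, 0.0999]
orientation: [180.0, 0.0, -77.3]
force: [-0.7, -0.0, -2.4]
opening: 0.0135
gripper_force: 30.0
```

Converted, 0.1 cm / 60 = 0.0017, 0.05 cm / 60 = 0.0008.

Call:
send_rows --plan '[[[0,0,0.0008,0,0,0],[0,0,0.0017,0,0,0],[0,0,0.0017,0,0,0]]]'

```text
clock: 9.35
tool_pos: [0.5588, -0.0837, 0.0989]
orientation: [180.0, 0.0, -77.3]
force: [-0.1, 0.0, -2.3]
opening: 0.014
gripper_force: 30.0
```

Converted, 0.1 cm / 60 = 0.0017, 0.05 cm / 60 = 0.0008.

Call:
send_rows --plan '[[[0,0,0.0008,0,0,0],[0,0,0.0017,0,0,0],[0,0,0.0017,0,0,0]]]'

```text
clock: 9.6
tool_pos: [0.5587, -0.0837, 0.0979]
orientation: [180.0, 0.0, -77.3]
force: [0.5, -0.2, -2.0]
opening: 0.0136
gripper_force: 30.0
```

Converted, 0.1 cm / 60 = 0.0017, 0.05 cm / 60 = 0.0008.

Call:
send_rows --plan '[[[0,0,0.0008,0,0,0],[0,0,0.0017,0,0,0],[0,0,0.0017,0,0,0]]]'

```text
clock: 9.85
tool_pos: [0.5587, -0.0837, 0.097]
orientation: [180.0, 0.0, -77.3]
force: [0.1, 0.4, -1.8]
opening: 0.0136
gripper_force: 30.0
```

Call:
send_rows --plan '[[[0,0,0.0008,0,0,0],[0,0,0.0017,0,0,0],[0,0,0.0017,0,0,0]]]'

```text
clock: 10.1
tool_pos: [0.5587, -0.0837, 0.0959]
orientation: [180.0, 0.0, -77.3]
force: [0.2, 0.7, -2.1]
opening: 0.0136
gripper_force: 30.0
```

Converted, 0.1 cm / 60 = 0.0017, 0.05 cm / 60 = 0.0008.

Call:
send_rows --plan '[[[0,0,0.0008,0,0,0],[0,0,0.0017,0,0,0],[0,0,0.0017,0,0,0]]]'

```text
clock: 10.35
tool_pos: [0.5587, -0.0837, 0.0949]
orientation: [180.0, 0.0, -77.3]
force: [0.1, -0.2, -2.0]
opening: 0.0137
gripper_force: 30.0
```

Converted, 0.1 cm / 60 = 0.0017, 0.05 cm / 60 = 0.0008.

Call:
send_rows --plan '[[[0,0,0.0008,0,0,0],[0,0,0.0017,0,0,0],[0,0,0.0017,0,0,0]]]'

```text
clock: 10.6
tool_pos: [0.5587, -0.0837, 0.0939]
orientation: [180.0, 0.0, -77.3]
force: [-0.4, -0.3, -2.6]
opening: 0.0138
gripper_force: 30.0
```

Converted, 0.1 cm / 60 = 0.0017, 0.05 cm / 60 = 0.0008.

Call:
send_rows --plan '[[[0,0,0.0008,0,0,0],[0,0,0.0017,0,0,0],[0,0,0.0017,0,0,0]]]'

```text
clock: 10.85
tool_pos: [0.5587, -0.0837, 0.0929]
orientation: [180.0, 0.0, -77.3]
force: [-0.1, -1.1, -1.7]
opening: 0.0139
gripper_force: 30.0
```

Converted, 0.1 cm / 60 = 0.0017, 0.05 cm / 60 = 0.0008.

Call:
send_rows --plan '[[[0,0,0.0008,0,0,0],[0,0,0.0017,0,0,0],[0,0,0.0017,0,0,0]]]'

```text
clock: 11.1
tool_pos: [0.5587, -0.0837, 0.092]
orientation: [180.0, 0.0, -77.3]
force: [0.5, -0.5, -2.4]
opening: 0.0136
gripper_force: 30.0
```

Converted, 0.1 cm / 60 = 0.0017, 0.05 cm / 60 = 0.0008.

Call:
send_rows --plan '[[[0,0,0.0008,0,0,0],[0,0,0.0017,0,0,0],[0,0,0.0017,0,0,0]]]'

```text
clock: 11.35
tool_pos: [0.5587, -0.0837, 0.0909]
orientation: [180.0, 0.0, -77.3]
force: [-0.2, 0.4, -2.3]
opening: 0.0136
gripper_force: 30.0
```

Converted, 0.1 cm / 60 = 0.0017, 0.05 cm / 60 = 0.0008.

Call:
send_rows --plan '[[[0,0,0.0008,0,0,0],[0,0,0.0017,0,0,0],[0,0,0.0017,0,0,0]]]'

```text
clock: 11.6
tool_pos: [0.5589, -0.0837, 0.0901]
orientation: [-180.0, -0.0, -77.3]
force: [-0.6, -0.4, -2.5]
opening: 0.0139
gripper_force: 30.0
```

Converted, 0.1 cm / 60 = 0.0017, 0.05 cm / 60 = 0.0008.

Call:
send_rows --plan '[[[0,0,0.0008,0,0,0],[0,0,0.0017,0,0,0],[0,0,0.0017,0,0,0]]]'

```text
clock: 11.85
tool_pos: [0.5589, -0.0837, 0.0894]
orientation: [-180.0, -0.0, -77.3]
force: [-1.8, 0.9, 3.3]
opening: 0.0137
gripper_force: 30.0
```

Contact came at TCP z about 0.0897 at spring preload, which puts the arm's top near 0.062. That is within the stated range, so the head is in the slot and the plate is on the arm. Now I'll press while watching the force.

Converted, 0.2 cm / 60 = 0.0033, 0.15 cm / 60 = 0.0025.

Call:
send_rows --plan '[[[0,0,0.0008,0,0,0],[0,0,0.0017,0,0,0],[0,0,0.0025,0,0,0],[0,0,0.0033,0,0,0],[0,0,0.0033,0,0,0]]]'

```text
clock: 12.27
tool_pos: [0.559, -0.0837, 0.0873]
orientation: [-180.0, -0.0, -77.3]
force: [-2.9, 0.7, 6.0]
opening: 0.0138
gripper_force: 30.0
```

Converted, 0.2 cm / 60 = 0.0033, 0.15 cm / 60 = 0.0025.

Call:
send_rows --plan '[[[0,0,0.0008,0,0,0],[0,0,0.0017,0,0,0],[0,0,0.0025,0,0,0],[0,0,0.0033,0,0,0],[0,0,0.0033,0,0,0]]]'

```text
clock: 12.68
tool_pos: [0.5589, -0.0837, 0.0855]
orientation: [-180.0, -0.0, -77.3]
force: [-3.4, 0.2, 8.0]
opening: 0.0138
gripper_force: 30.0
```

Converted, 0.15 cm / 60 = 0.0025, 0.1 cm / 60 = 0.0017.

Call:
send_rows --plan '[[[0,0,0.0008,0,0,0],[0,0,0.0017,0,0,0],[0,0,0.0025,0,0,0],[0,0,0.0025,0,0,0],[0,0,0.0025,0,0,0]]]'

```text
clock: 13.1
tool_pos: [0.5589, -0.0837, 0.0843]
orientation: [-180.0, -0.0, -77.3]
force: [-4.2, 0.9, 9.7]
opening: 0.0138
gripper_force: 30.0
```

```bash
python3 st.py
```

```text
stand xyz mm [ 526.1 -206.4   84.3] F stand [-3.8  1.8  9.7] rpy [-180.    -0.   -77.3] M [ 0.5   1.57 -0.05] 13.1 j6 1.4
```

Converted, 0.2 cm / 60 = 0.0033, 0.05 cm / 60 = 0.0008.

Call:
send_rows --plan '[[[0,0.0007,0.0008,0,0,0],[0,0.0013,0.0017,0,0,0],[0,0.0013,0.0025,0,0,0],[0,0.0013,0.0033,0,0,0],[0,0.0013,0.0033,0,0,0],[0,0.0013,0.0033,0,0,0]]]'

```text
clock: 13.6
tool_pos: [0.5589, -0.0837, 0.0827]
orientation: [-179.9, -0.0, -77.3]
force: [-2.7, 1.6, 11.0]
opening: 0.0137
gripper_force: 30.0
```

```bash
python3 st.py
```

```text
stand xyz mm [ 526.1 -206.4   82.7] F stand [-2.3  2.1 11. ] rpy [-179.9   -0.   -77.3] M [0.74 1.36 0.03] 13.6 j6 1.4
```

Converted, 0.08 cm / 60 = 0.0013, 0.03 cm / 60 = 0.0005.

Call:
send_rows --plan '[[[0,0.0005,0.0005,0,0,0],[0,0.001,0.001,0,0,0],[0,0.001,0.0013,0,0,0],[0,0.001,0.0013,0,0,0]]]'

```text
clock: 13.93
tool_pos: [0.5589, -0.0838, 0.0822]
orientation: [-179.8, -0.0, -77.3]
force: [-2.6, 2.9, 12.5]
opening: 0.0142
gripper_force: 30.0
```

Converted, 12 degrees / 60 = 0.2.

Call:
send_rows --plan '[[[0,0,0,0,0,0.05],[0,0,0,0,0,0.1],[0,0,0,0,0,0.15],[0,0,0,0,0,0.2],[0,0,0,0,0,0.2]]]'

```text
clock: 14.35
tool_pos: [0.5595, -0.084, 0.0825]
orientation: [-179.8, -0.0, -89.4]
force: [-1.4, 0.4, 11.4]
opening: 0.0137
gripper_force: 30.0
```

```bash
python3 st.py
```

```text
stand xyz mm [ 526.6 -206.8   82.5] F stand [-1.2  0.7 11.4] rpy [-179.8   -0.   -89.4] M [0.16 0.49 0.09] 14.35 j6 -10.8
```

Converted, 0.02 cm / 60 = 0.0003, 30 degrees / 60 = 0.5.

Call:
send_rows --plan '[[[0,0,0.0003,0,0,0.0833],[0,0,0.0003,0,0,0.1667],[0,0,0.0003,0,0,0.25],[0,0,0.0003,0,0,0.3333],[0,0,0.0003,0,0,0.4167],[0,0,0.0003,0,0,0.5],[0,0,0.0003,0,0,0.5]]]'

```text
clock: 14.93
tool_pos: [0.5599, -0.084, 0.0825]
orientation: [-179.7, 0.1, -119.5]
force: [0.4, 0.6, 12.0]
opening: 0.014
gripper_force: 30.0
```

```bash
python3 st.py
```

```text
stand xyz mm [ 527.  -206.9   82.5] F stand [ 0.6  0.5 12. ] rpy [-1.797e+02  1.000e-01 -1.195e+02] M [-0.01  0.12 -0.05] 14.9333 j6 -40.9
```

Converted, 42 degrees / 60 = 0.7.

Call:
send_rows --plan '[[[0,0,0,0,0,0.1],[0,0,0,0,0,0.2],[0,0,0,0,0,0.3],[0,0,0,0,0,0.4],[0,0,0,0,0,0.5],[0,0,0,0,0,0.6],[0,0,0,0,0,0.7],[0,0,0,0,0,0.7]]]'

```text
clock: 15.6
tool_pos: [0.56, -0.084, 0.0825]
orientation: [-179.9, 0.3, -161.6]
force: [-0.3, 0.2, 12.2]
opening: 0.0139
gripper_force: 30.0
```

Converted, 6 degrees / 60 = 0.1.

Call:
send_rows --plan '[[[0,0,0,0,0,0.0333],[0,0,0,0,0,0.0667],[0,0,0,0,0,0.1],[0,0,0,0,0,0.1]]]'

```text
clock: 15.93
tool_pos: [0.56, -0.0841, 0.0825]
orientation: [-179.9, 0.3, -167.3]
force: [-0.1, 0.3, 11.8]
opening: 0.0136
gripper_force: 30.0
```

```bash
python3 st.py
```

```text
stand xyz mm [ 527.1 -207.    82.5] F stand [-0.1  0.3 11.8] rpy [-179.9    0.3 -167.3] M [-0.04  0.03  0.05] 15.9333 j6 -88.7
```

Converted, 2 degrees / 60 = 0.0333.

Call:
send_rows --plan '[[[0,0,0,0,0,0.0167],[0,0,0,0,0,0.0333],[0,0,0,0,0,0.0333]]]'

```text
clock: 16.18
tool_pos: [0.56, -0.084, 0.0825]
orientation: [-179.9, 0.3, -169.3]
force: [0.5, 0.2, 12.2]
opening: 0.0138
gripper_force: 30.0
```

```bash
python3 st.py
```

```text
stand xyz mm [ 527.1 -206.9   82.5] F stand [ 0.5  0.1 12.2] rpy [-179.9    0.3 -169.3] M [-0.06 -0.01  0.14] 16.1833 j6 -90.7
```

Converted, -0.2 cm / 60 = -0.0033, -0.15 cm / 60 = -0.0025.

Call:
send_rows --plan '[[[0,0,-0.0008,0,0,0],[0,0,-0.0017,0,0,0],[0,0,-0.0025,0,0,0],[0,0,-0.0033,0,0,0],[0,0,-0.0033,0,0,0]]]'

```text
clock: 16.6
tool_pos: [0.5599, -0.084, 0.0843]
orientation: [-179.9, 0.3, -169.2]
force: [1.3, -0.1, 9.9]
opening: 0.0136
gripper_force: 30.0
```

Call:
send_rows --plan '[[[0,0,-0.0008,0,0,0],[0,0,-0.0017,0,0,0],[0,0,-0.0025,0,0,0],[0,0,-0.0025,0,0,0]]]'

```text
clock: 16.93
tool_pos: [0.5599, -0.084, 0.0857]
orientation: [-179.9, 0.3, -169.2]
force: [1.5, -1.3, 8.2]
opening: 0.0138
gripper_force: 30.0
```

```bash
python3 st.py
```

```text
stand xyz mm [ 527.  -206.9   85.7] F stand [ 1.2 -1.6  8.2] rpy [-179.9    0.3 -169.2] M [-0.31 -0.57  0.08] 16.9333 j6 -90.6
```

Converted, -0.06 cm / 60 = -0.001, -0.03 cm / 60 = -0.0005.

Call:
send_rows --plan '[[[0,0,-0.0005,0,0,0],[0,0,-0.001,0,0,0],[0,0,-0.001,0,0,0]]]'

```text
clock: 17.18
tool_pos: [0.5599, -0.084, 0.086]
orientation: [-179.9, 0.3, -169.2]
force: [2.0, -0.8, 7.0]
opening: 0.0141
gripper_force: 30.0
```

Converted, -0.06 cm / 60 = -0.001, -0.03 cm / 60 = -0.0005.

Call:
send_rows --plan '[[[0,0,-0.0005,0,0,0],[0,0,-0.001,0,0,0],[0,0,-0.001,0,0,0]]]'

```text
clock: 17.43
tool_pos: [0.5598, -0.084, 0.086]
orientation: [-179.9, 0.2, -169.3]
force: [5.1, -1.6, 2.1]
opening: 0.0138
gripper_force: 30.0
```

```bash
python3 st.py
```

```text
stand xyz mm [ 526.9 -206.9   86. ] F stand [ 4.6 -2.7  2.1] rpy [-179.9    0.2 -169.3] M [-0.71 -2.04  0.05] 17.4333 j6 -90.6
```

The head has caught under the lips: the rise stopped at 0.086, about 4 mm of plate travel. I'll ease off the rest of the load and release.

Converted, -0.03 cm / 60 = -0.0005.

Call:
send_rows --plan '[[[0,0,-0.0005,0,0,0],[0,0,-0.0005,0,0,0]]]'

```text
clock: 17.6
tool_pos: [0.5598, -0.084, 0.0861]
orientation: [-179.9, 0.2, -169.3]
force: [5.7, -2.1, 1.2]
opening: 0.0135
gripper_force: 30.0
```

Call:
send_rows --plan '[[[0,0,0,0,0,0],[0,0,0,0,0,0],[0,0,0,0,0,0],[0,0,0,0,0,0],[0,0,0,0,0,0],[0,0,0,0,0,0]]]' --fingers 0.6

```text
clock: 18.1
tool_pos: [0.5572, -0.084, 0.0854]
orientation: [180.0, -0.0, -169.3]
force: [-0.6, 0.3, 0.6]
opening: 0.0483
gripper_force: 0.0
```

Converted, -10 cm / 60 = -0.1667, -9 cm / 60 = -0.15.

Call:
send_rows --plan '[[[0,0,-0.0167,0,0,0],[0,0,-0.05,0,0,0],[0,0,-0.1,0,0,0],[-0.0333,0,-0.15,0,0,0],[-0.0833,0,-0.1667,0,0,0],[-0.1333,0,-0.1667,0,0,0],[-0.1333,0,-0.1667,0,0,0],[-0.1333,0,-0.1667,0,0,0]]]'

```text
clock: 18.77
tool_pos: [0.6369, -0.0688, 0.1857]
orientation: [180.0, -0.0, -169.3]
force: [-0.7, -0.1, -1.2]
opening: 0.0529
gripper_force: 0.0
```

```bash
python3 - <<'E'
import st
from h import *
w=ctrl.snapshot("wrist");s=ctrl.snapshot("side")
a=cv2.resize(w["img"][0:250,100:420],(768,600)); b=cv2.resize(s["img"][100:240,200:320],None,fx=4,fy=4,interpolation=cv2.INTER_CUBIC)
a=cv2.resize(a,(400,312));b=cv2.resize(b,(400,467))
h=np.zeros((467,800,3),np.uint8);h[:312,:400]=a;h[:,400:]=b
cv2.imwrite("pics/f.png",h[:,:,::-1])
E
```

```text
stand xyz mm [ 605.4 -209.3  185.7] F stand [-0.7  0.1 -1.2] rpy [ 180.    -0.  -169.3] M [-0.05  0.02 -0.01] 18.7667 j6 -90.5
```

View pics/f.png

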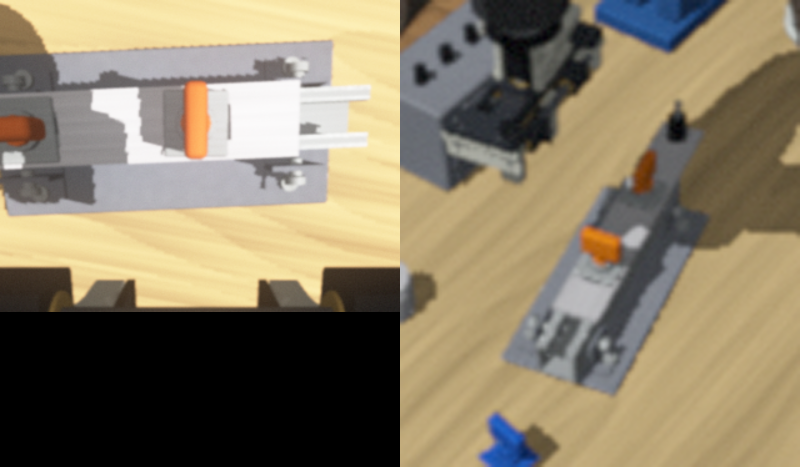

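Our wing stands across the slot at (197,120), plate flat on the arm. The first clamp, at (20,130), is cut off by the image edge, so I'll take a second look at it for comparison.

Converted, -8 cm / 60 = -0.1333, -6 cm / 60 = -0.1.

Call:
send_rows --plan '[[[0,-0.05,0,0,0,0],[0,-0.1,0,0,0,0],[0,-0.1333,0,0,0,0],[0,-0.1333,0,0,0,0]]]'

```text
clock: 19.2
tool_pos: [0.6501, -0.151, 0.1856]
orientation: [-180.0, -0.0, -169.4]
force: [0.0, 1.5, 0.8]
opening: 0.0527
gripper_force: 0.0
```

```bash
python3 - <<'E'
from h import *
w=ctrl.snapshot("wrist")
a=cv2.resize(w["img"][0:250],None,fx=1.5,fy=1.5)
a=np.clip(a.astype(float)*1.3,0,255).astype(np.uint8)
cv2.imwrite("pics/g.png",a[:,:,::-1])
E
```

View pics/g.png

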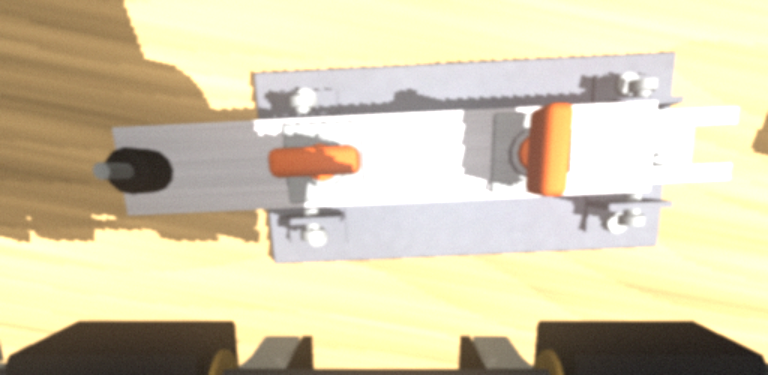

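The picture shows our clamp's wing across the slot at (550,148), as ordered. The first clamp's wing, at (314,161), actually lies along the slot, and it was like that in the earlier pictures too. The instructions and the measured lock both call for across: a quarter turn, then the rise stopped by the lips at about 4 mm of plate travel. I'll leave it as it is and hand in.

```bash
python3 -c "
from plant import ctrl
print(ctrl.close_job())"
```

```text
the job is handed in; nothing more can be done
None
```

The orange clamp is in the free window, locked with its wing across the slot, and the job is handed in (about 19 s, no verdict returned); note that the first clamp's wing lies along the slot in the pictures, not across as the task says, and I left it alone.

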